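# Fit the splined hand crank and wind up the wafer lift

## Task

Set the hand crank over the toothed drive stub of the wafer lift, turned so that its cross-shaped socket lines up with the teeth and it slides fully home, and let go of it. Then take the crank by its upright knob and wind it anticlockwise (seen from above) as far as it goes, so that the wafers stand raised, and leave the crank seated on the stub. Do not touch the wafers and leave the other things on the bench where they are.

Things in the scene. Friction and masses are not known exactly. Their poses are not given: they have to be found in the camera images.
- crank: Loose steel hand crank, about 0.5 kg, standing on its underside. Square hub 50 x 50 mm, 45 mm tall; right through it a cross-shaped socket: two slots 37 mm long, 13 mm wide, parallel to the hub's faces. A flat arm (26 mm wide, 12 mm thick, flush with the underside) runs along +x to 111 mm from the hub's axis. Origin: on the hub's axis at the underside; z up, x along the arm.
- knob: Upright round black knob on the crank's arm, 26 mm in diameter, spinning freely on its own vertical axis, 95 mm from the hub's axis. Origin: centre of the knob's foot, 13 mm above the crank's underside; the knob is 54 mm tall (top 67 mm above the crank's underside). Its own yaw means nothing.
- stub_seat (a point): Centre of the top of the drive stub's round collar (60 mm wide, 84 mm above the bench). A cross of teeth rises 46 mm from it: two blades 34 mm long, 10 mm thick; the upper 12 mm step inwards as a lead-in. x and y lie along the blades and turn with them, so the crank fits four ways, a quarter turn apart. Fully home, the crank's underside lies on the collar, its origin at this point.
- shaft (a joint): Turn of the drive stub in rad, growing anticlockwise seen from above: 0 = wafers fully down, 2.6 = end stop, wafers up (22 mm per rad). Starts between 0 and 0.8. Stiff (0.25 N m friction), stays where it is left. The socket has about 0.1 rad of play each way on the teeth, so the crank turns a little before the stub follows.
- station: The wafer lift, fixed to the bench: aluminium base plate 170 x 460 x 20 mm, white drive box 120 x 120 mm with its top 70 mm above the bench, and a white wafer carrier 180 x 150 mm, top 120 mm above the bench, its centre 290 mm along this body's +y. Origin: on the stub's axis at bench level; z up.
- wafers: Row of dark round wafers 150 mm in diameter, 110 mm long along y, standing in the carrier and carried by the lift. Origin: centre of the row, 108 mm above the bench when the lift is down and 165 mm when it is up.
- screwdriver: Screwdriver lying on the bench, 180 mm long, a bystander. Origin: about its middle, underneath.
- carrier: Empty white open wafer carrier, 140 x 180 x 90 mm, a bystander. Origin: centre of its underside.
- jar: Amber jar, 64 mm in diameter, 90 mm tall, a bystander. Origin: centre of its underside.
There are look-alikes about, which are no part of the job. Of the things shaped like the crank, the steel one is meant.

How it is judged (in metres and radians):
On the way, in this order (a step that is already met when the one before it is completed fails the run):
1. the crank sits fully home on the stub and has been let go, before the lift is wound (stub still below 1.3 rad) (distance between crank and stub_seat below 0.005 m and angle between crank's own z axis and vertical below 0.07 rad and contact force between the fingers and crank below 0.05 N and value of joint shaft below 1.3 rad), for 0.2 s.
2. the lift is being wound by the knob: the stub passes 1.6 rad with the fingers on the knob (value of joint shaft above 1.6 rad and contact force between the fingers and knob above 0.2 N).
At the end, for the whole second after the job is handed in: The stub is wound to within 0.15 rad of its end stop (above 2.45 rad) and the wafers are up; the crank sits home on the collar (its origin within 5 mm of stub_seat, tilted less than 0.07 rad), released and at rest (value of joint shaft above 2.45 rad and distance between crank and stub_seat below 0.005 m and angle between crank's own z axis and vertical below 0.07 rad and linear speed of crank below 0.02 m/s and velocity of joint shaft below 0.05 rad/s); the robot touches nothing.
It fails at once if the robot or the crank touches the wafers (contact force between any of the fingers, the arm, crank and wafers above 0.5 N).
It fails at once if the screwdriver, the carrier or the jar is moved by more than 30 mm (distance of any of screwdriver, carrier, jar from where it was at the start of the episode above 0.03 m).
It also fails if it takes over 64 s, if anything falls off the work surface, if the arm or the gripper's body presses on something with over 40 N, if the wrist force passes 120 N, or if a joint passes its speed limit or range.

## Robot

A 6-joint arm with a two-finger parallel gripper is mounted at the origin on the work surface. World frame = base frame: x ahead of the robot, y to its left, z up, the work surface at z = 0. Lengths are in mm, angles in rad, forces in N, time in s.
With the tool pointing down it reaches from about 400 to 925 mm from the base axis. Payload 12.5 kg.
Tool frame: the origin (TCP) lies on the mounting face of the last link; the fingertips stand 190 mm ahead of it and the grasp point (between the pads) lies 171 mm ahead of it; z points along the fingers, y is the line along which they close (so a half turn about z gives the same grasp; the last joint's range is limited). The gripper opens to 95 mm and grips with 3 to 60 N. Pads are 20 mm wide; open, the fingers measure 119 mm over their backs; the gripper's body (75 mm by 180 mm) begins 59 mm behind the grasp point.
Start: joints at [1.039, 0.491, 1.559, -0, 1.092, -0.106], TCP at [258.133, 569.203, 404.761] pointing down, gripper open.
Joint ranges: [-3.1, 3.1], [-0.84, 2.19], [0.05, 2.79], [-1.13, 4.28], [0.06, 2.93], [-2.69, 2.69]. Speed limits (rad/s): [2.22, 2.22, 2.79, 3.14, 3.14, 3.14].

## Interface

Orientations are given as [roll, pitch, yaw] about the fixed x, y, z axes, in that order (R = Rz(yaw) Ry(pitch) Rx(roll)).
In Python, from cell import env gives the robot as it stands.
- The arm moves only by the tool carry_out, never from a script. Its argument "series" is a list of rows, each a list of 5 numbers: the shift along the tool's x, y, z in m, then the turn about the tool's z in degrees, then the opening, from 0 (shut) to 1 (fully open). A call has 1 to 20 rows; each row is the pose to reach, as a shift and turn from the pose commanded when the call began, along the tool's axes at that moment; what a row does not reach only later rows make up. A row lasts 1/8 s, in which the tool goes at most 62.5 mm and 10.7 degrees, less where a joint would pass 70% of its speed; a pose out of reach is approached as far as the arm can. A call with a gripper value outside its range is refused whole. The fingers move at their own pace and stop on an object; the grip force is fixed at half the most. Time passes only in rows, so rows that repeat a pose let the fingers close. It gives the time, the measured TCP pose, the force, the opening and the grip force at its end, in the units of the state.
- env.state(): the state, without advancing time (a new reading comes with each control period).
- env.read_camera(name): name is "side" or "top"; returns (picture, depth): 384x512x3 uint8, red, green, blue; 384x512 float32, mm along the optical axis (not along the pixel's ray), 0 where there is no reading.
- env.get_calibration(name): a dict with "intrinsics" (3x3 intrinsics, pixels), "D" ([k1, k2, p1, p2, k3] as OpenCV has them; the pictures are not rectified), "cam_to_world" (4x4, takes a point from camera to world coordinates). Camera axes: x right, y up, looking along -z (the intrinsics and any distortion apply to the point x, -y, -z); pixel columns grow to the right and rows downward; lengths in mm; the calibration is good to about 2 mm. A picture is of the moment at which its call begins. get_calibration takes no time and is no camera call.
- env.job_done(): hands the job in; it is judged then, once.
The state is a dict: "t": time; "joints": joint angles; "qvel": joint speeds; "tau": joint torques, N m; "eef_pos": TCP position; "tcp_rot": TCP orientation; "ft_force": force on the tool from outside, world axes, zero at the start; "moment": the same for the moment, N m; "opening": opening from 0.0 (shut) to 1.0 (fully open); "grip_force": force on a finger pad.
Only numpy, scipy, OpenCV 4.12 (cv2) and the standard library are available. Lean on these libraries where they do the work, as an engineer would, in place of code of your own. Each camera call takes 0.05 s, during which the arm holds its last target. There are 200 camera calls.

## Working session

There is one attempt and no reset: what is moved stays moved. The work goes in short steps, Python scripts to look and compute and a tool call to move; the robot and the scene stay as the last step left them, time stands still between calls to the robot, and variables do not carry over. Pictures are saved under pics/ and viewed, at most 10 in all, crops included, and the job is handed in when it is done.

Besides the shell and the picture viewer there is one more tool, called after ">>>" as name([rows], argument=value, ...), one row to a line, values as JSON. carry_out: Moves the arm, as the interface text tells. Its arguments: {"type":"object","properties":{"series":{"type":"array","items":{"type":"array","items":{"type":"number"}}}},"required":["series"]}

```bash
mkdir -p pics; cat > h.py <<'E'
import numpy as np, cv2
from cell import env
def snap(n,tag):
    im,d=env.read_camera(n); cv2.imwrite(f'pics/{tag}.png',im[:,:,::-1]); np.savez(f'{tag}.npz',im=im,d=d); return im,d
def rays(n,uv):
    c=env.get_calibration(n); K=np.array(c['intrinsics']);D=np.array(c['D']);T=np.array(c['cam_to_world'])
    p=cv2.undistortPoints(np.array(uv,float).reshape(-1,1,2),K,D).reshape(-1,2)
    v=np.c_[p[:,0],-p[:,1],-np.ones(len(p))]
    return T[:3,3],v@T[:3,:3].T
def plane(n,uv,z):
    o,v=rays(n,uv); return o+v*((z-o[2])/v[:,2])[:,None]
def depthpts(n,uv,d):
    o,v=rays(n,uv); uv=np.array(uv,int).reshape(-1,2); return o+v*d[uv[:,1],uv[:,0]][:,None]
E
python3 - <<'E'
from h import *
a,_=snap('top','top0'); b,_=snap('side','side0')
print(env.state()); print(env.get_calibration('top')['cam_to_world'],env.get_calibration('side')['cam_to_world'])
E
```

```text
{'t': 0.1, 'joints': array([ 1.03939065e+00,  4.91482968e-01,  1.55940697e+00, -1.22578200e-05,
        1.09173925e+00, -1.05592252e-01]), 'qvel': array([ 1.27902852e-03, -7.60709990e-04, -1.80245460e-03, -1.60143792e-05,
       -1.42597533e-03,  6.29520057e-04]), 'tau': array([ 3.31912997e-03, -6.13620901e+01, -2.58604288e+01,  6.93854992e-02,
        4.70413954e-02, -1.09693315e-04]), 'eef_pos': array([258.11939673, 569.16660128, 404.2238717 ]), 'tcp_rot': array([-3.14056075e+00, -9.84343858e-05,  2.71578484e+00]), 'ft_force': array([ 0.31034858, -0.39961555, -0.08989057]), 'moment': array([ 0.03064421, -0.0153108 , -0.04124207]), 'grip_force': 0.0, 'opening': 0.9978532908486251}
[[-1.52488053e-02  9.90430602e-01 -1.37166672e-01  4.23469841e+02]
 [-9.99535264e-01 -1.87208223e-02 -2.40580062e-02 -3.33237540e+01]
 [-2.63956585e-02  1.36736070e-01  9.90255783e-01  1.12572991e+03]
 [ 0.00000000e+00  0.00000000e+00  0.00000000e+00  1.00000000e+00]] [[ 8.78440851e-01  3.28506613e-01 -3.47023165e-01  1.69952941e+02]
 [-4.77840354e-01  6.08754735e-01 -6.33313720e-01 -7.74827546e+02]
 [ 3.20424933e-03  7.22150315e-01  6.91728744e-01  9.24976646e+02]
 [ 0.00000000e+00  0.00000000e+00  0.00000000e+00  1.00000000e+00]]
```

View pics/top0.png

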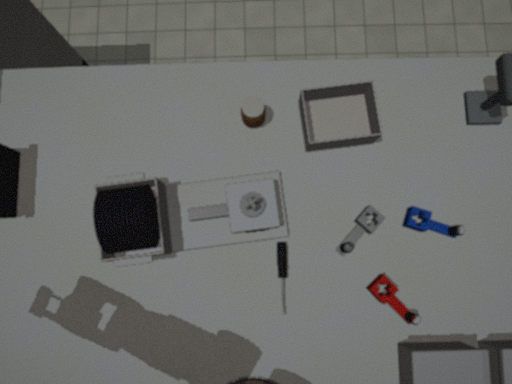

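View pics/side0.png

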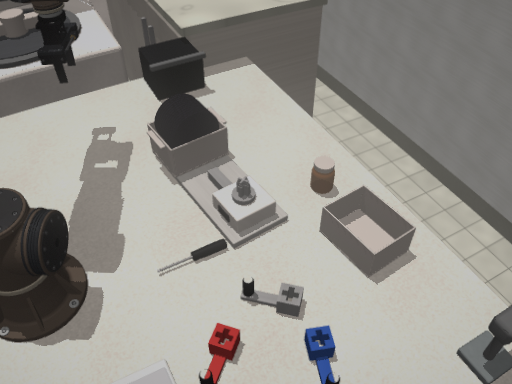

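Candidates in the top view: grey crank (hub 370,218; knob 347,247), blue (418,217) and red (382,288). The steel one is the grey. The stub is at (253,204). I'll check the crank and the stub in one close crop.

```bash
python3 - <<'E'
from h import *
im=cv2.imread('pics/top0.png'); s=cv2.imread('pics/side0.png')
f=lambda i,x,y,w:cv2.resize(i[y:y+w,x:x+w],(380,380)*1,interpolation=cv2.INTER_CUBIC)
g=np.hstack([f(im,328,196,64),f(im,221,172,64)])
cv2.imwrite('pics/crop1.png',cv2.convertScaleAbs(g,alpha=1.4))
z=np.load('top0.npz');d=z['d']
for uv in [(370,219),(362,215),(372,210),(379,217),(347,246),(358,233),(253,204),(240,204),(265,190),(330,200)]:
    print(uv,depthpts('top',[uv],d).round(1))
z=np.load('side0.npz');d=z['d']
for uv in [(290,292),(248,281),(243,186),(238,195)]: print(uv,depthpts('side',[uv],d).round(1))
E
```

```text
(370, 219) [[ 511.8 -311.    -3.8]]
(362, 215) [[ 518.3 -279.9   44.3]]
(372, 210) [[ 530.  -304.8   46.2]]
(379, 217) [[ 512.6 -321.9   43.2]]
(347, 246) [[ 443.5 -245.5   14. ]]
(358, 233) [[ 475.8 -275.7    8.9]]
(253, 204) [[540.5 -13.3 129.8]]
(240, 204) [[546.3  18.7  85.9]]
(265, 190) [[581.8 -41.8  66.7]]
(330, 200) [[ 562.3 -209.3    1.4]]
(290, 292) [[ 517.3 -288.5   25.2]]
(248, 281) [[ 456.8 -201.2   -1.2]]
(243, 186) [[542.1 -14.6 110.3]]
(238, 195) [[527.1 -15.4  86.6]]
```

View pics/crop1.png

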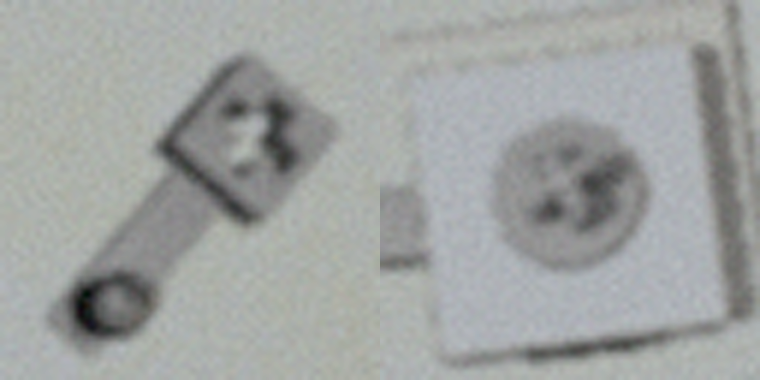

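The left crop shows the grey crank: square hub centred near (250,138), with its arm going down-left to the black knob at (112,305). The right crop shows the stub collar centred near (570,195), its cross blades running diagonally.

```bash
python3 - <<'E'
from h import *
def cloud(n,tag):
    d=np.load(tag+'.npz')['d']; v,u=np.nonzero(d>0); uv=np.c_[u,v]; return depthpts(n,uv,d)
for n in ('top','side'):
    P=cloud(n,n+'0'); print(n)
    m=(np.hypot(P[:,0]-510,P[:,1]+298)<45)&(P[:,2]>38)&(P[:,2]<52); q=P[m]
    r=cv2.minAreaRect(q[:,:2].astype(np.float32)); print(' hub',len(q),r,np.median(q[:,2]))
    m=(np.hypot(P[:,0]-442,P[:,1]+245)<40)&(P[:,2]>58)&(P[:,2]<80); q=P[m]; print(' knob',len(q),q.mean(0))
    b=(np.hypot(P[:,0]-541,P[:,1]+15)<50)
    q=P[b&(P[:,2]>77)&(P[:,2]<95)]; c=cv2.minEnclosingCircle(q[:,:2].astype(np.float32)); print(' collar',len(q),c,np.median(q[:,2]))
    for lo,hi in ((98,116),(116,124),(124,136)):
        q=P[b&(P[:,2]>lo)&(P[:,2]<hi)]; 
        if len(q): print(' cross',lo,len(q),q.mean(0).round(1),cv2.minAreaRect(q[:,:2].astype(np.float32)))
    q=P[(np.hypot(P[:,0]-541,P[:,1]+15)<95)&(P[:,2]>62)&(P[:,2]<76)]; print(' box',cv2.minAreaRect(q[:,:2].astype(np.float32)),np.median(q[:,2]))
    q=P[b&(P[:,2]>112)&(P[:,2]<136)];q=q[:,:2]
    print(q.round(0).astype(int).tolist()[:70])
E
```

```text
top
 hub 323 ((510.43865966796875, -300.8995666503906), (50.544498443603516, 51.40329360961914), 47.21567916870117) 45.15738736605476
 knob 38 [ 440.62399344 -232.78140617   63.16923697]
 collar 358 ((547.12744140625, -10.693130493164062), 29.8039493560791) 84.12936918655544
 cross 98 21 [541.9 -10.8 108.3] ((545.5316772460938, -10.222003936767578), (30.844030380249023, 25.913057327270508), 79.61215209960938)
 cross 116 39 [544.9 -11.3 120.3] ((546.790771484375, -11.219747543334961), (28.508378982543945, 28.54728126525879), 71.06892395019531)
 cross 124 64 [547.  -10.5 129.1] ((547.287353515625, -9.894096374511719), (26.21636390686035, 21.58684730529785), 71.03494262695312)
 box ((547.0762939453125, -10.581642150878906), (119.8046646118164, 120.18669128417969), 6.387170791625977) 69.7890290655505
[[563, -4], [563, -6], [560, -2], [559, -4], [560, -7], [558, 0], [557, -2], [557, -4], [557, -7], [559, -9], [558, -20], [558, -23], [556, 1], [555, -2], [555, -4], [554, -7], [555, -9], [556, -16], [554, -18], [554, -20], [555, -23], [556, -25], [554, -2], [552, -4], [552, -7], [552, -9], 
[... 1417 characters left out ...]
3], [538, -3], [540, -3], [542, -5], [544, -6], [545, -9], [549, -6], [551, -9], [555, -6], [559, -5], [534, 1], [536, 0], [537, -4], [539, -6], [541, -8], [545, -4], [545, -11], [548, -9], [553, -5], [555, -6], [558, -6], [534, 1], [535, -2], [538, -2], [539, -5], [538, -12], [541, -12], [544, -12], [547, -11], [547, -16], [550, -17], [552, -17], [533, -1], [534, -3], [537, -4], [534, -14], [537, -14], [538, -18], [543, -13], [544, -18], [546, -19], [547, -21], [551, -20], [553, -20], [531, 2], [533, -1], [535, -2], [532, -14], [532, -20], [535, -18], [540, -14], [541, -17], [545, -16], [547, -17], [549, -18], [550, -22], [553, -20], [532, -1], [534, -3], [531, -16], [533, -17], [536, -15]]
```

```bash
python3 - <<'E'
from h import *
def cloud(n,tag):
    d=np.load(tag+'.npz')['d']; v,u=np.nonzero(d>0); uv=np.c_[u,v]; return depthpts(n,uv,d)
ctr={'top':(547.1,-10.65),'side':(543.3,-11.3)}
for n in ctr:
    P=cloud(n,n+'0'); q=P[:,:2]-ctr[n]; r=np.hypot(*q.T); a=np.arctan2(q[:,1],q[:,0])
    for lo,hi,r0,r1 in ((95,136,9,20),(112,136,8,20),(120,136,8,20)):
        m=(P[:,2]>lo)&(P[:,2]<hi)&(r>r0)&(r<r1)
        s=np.mean(np.exp(4j*a[m])); print(n,lo,m.sum(),np.degrees(np.angle(s))/4,abs(s), np.histogram(np.degrees(a[m])%90,9,(0,90))[0])
    # collar low points (gaps) 
    m=(P[:,2]>78)&(P[:,2]<92)&(r>8)&(r<17); s=np.mean(np.exp(4j*a[m])) if m.any() else 0
    print(n,'gap',m.sum(),np.degrees(np.angle(s))/4+45,abs(s))
E
```

```text
top 95 79 31.018714647810985 0.5136063737959516 [ 5 19 14 12 18  7  3  0  1]
top 112 73 31.112838337011954 0.5525179832322239 [ 3 18 14 13 16  7  1  0  1]
top 120 48 31.628482074575235 0.6804800464393042 [ 2  9 12 11 12  2  0  0  0]
top gap 44 32.931151002532104 0.6020087598823283
side 95 137 33.67297445294383 0.6301765378741531 [ 6 21 28 28 43 10  0  0  1]
side 112 85 34.247008914345884 0.6735601370913864 [ 2 12 19 18 28  5  1  0  0]
side 120 53 34.07445194310657 0.7255463515066105 [ 1  6 14 12 18  2  0  0  0]
side gap 45 69.94319641672033 0.2084821857529565
```

```bash
cat >> h.py <<'E'
def rel(wps):
    """world waypoints (x,y,z mm,yaw deg) -> rows in tool axes (m, deg)"""
    s=env.state(); p=s['eef_pos']; y=s['tcp_rot'][2]
    ex=np.array([np.cos(y),np.sin(y)]); ey=np.array([np.sin(y),-np.cos(y)])
    if abs(abs(s['tcp_rot'][0])-np.pi)>.1: print('ROLL',s['tcp_rot'])
    for w in wps:
        d=np.array(w[:2])-p[:2]; t=-(w[3]-np.degrees(y)); t=(t+180)%360-180
        print(np.round([d@ex/1e3,d@ey/1e3,(p[2]-w[2])/1e3,t],4).tolist())
def st():
    s=env.state(); print('t',s['t'],'p',s['eef_pos'].round(1),'rot',np.degrees(s['tcp_rot']).round(2),'F',s['ft_force'].round(1),'op',round(s['opening'],3),'g',s['grip_force'],'j',s['joints'].round(2))
E
python3 -c "
from h import *
rel([(440,50,405,146),(509,-301.8,330,137.3)])"
```

```text
[-0.3801, -0.3977, -0.0008, 9.603]
[-0.5882, -0.6896, 0.0742, 18.303]
```

>>> carry_out([
  [-0.38,-0.398,0,9.6,1],
  [-0.38,-0.398,0,9.6,1],
  [-0.38,-0.398,0,9.6,1],
  [-0.38,-0.398,0,9.6,1],
  [-0.38,-0.398,0,9.6,1],
  [-0.38,-0.398,0,9.6,1],
  [-0.38,-0.398,0,9.6,1],
  [-0.38,-0.398,0,9.6,1],
  [-0.38,-0.398,0,9.6,1],
  [-0.588,-0.69,0.074,18.3,1],
  [-0.588,-0.69,0.074,18.3,1],
  [-0.588,-0.69,0.074,18.3,1],
  [-0.588,-0.69,0.074,18.3,1],
  [-0.588,-0.69,0.074,18.3,1],
  [-0.588,-0.69,0.074,18.3,1],
  [-0.588,-0.69,0.074,18.3,1],
  [-0.588,-0.69,0.074,18.3,1],
  [-0.588,-0.69,0.074,18.3,1],
])

```text
t: 2.35
eef_pos: [508.6, -301.0, 331.0]
tcp_rot: [3.141, 0.0, 2.398]
ft_force: [0.8, -0.3, 0.2]
opening: 1.001
grip_force: 0.0
```

```bash
python3 -c "
from h import *
st();rel([(509,-301.8,203,137.3)])"
```

```text
t 2.35 p [ 508.6 -301.   331. ] rot [179.99   0.   137.37] F [ 0.8 -0.3  0.2] op 1.001 g 0.0 j [-0.65  0.53  1.72  0.    0.89 -1.47]
[-0.0008, -0.0004, 0.128, 0.0688]
```

>>> carry_out([
  [0,0,0.06,0,1],
  [0,0,0.1,0,1],
  [0,0,0.128,0,1],
  [0,0,0.128,0,1],
  [0,0,0.128,0,1],
  [0,0,0.128,0,0],
  [0,0,0.128,0,0],
  [0,0,0.128,0,0],
  [0,0,0.128,0,0],
  [0,0,0.128,0,0],
  [0,0,0.128,0,0],
  [0,0,0.128,0,0],
  [0,0,0.128,0,0],
])

```text
t: 3.98
eef_pos: [508.7, -302.1, 202.7]
tcp_rot: [3.141, 0.0, 2.396]
ft_force: [0.8, 0.3, 1.2]
opening: 0.527
grip_force: 30.0
```

```bash
python3 -c "
from h import *
st();snap('side','side1')
rel([(509,-301.8,343,137.3),(545,-11,343,212.5)])"
```

```text
t 3.975 p [ 508.7 -302.1  202.7] rot [1.7999e+02 1.0000e-02 1.3730e+02] F [0.8 0.3 1.2] op 0.527 g 29.96480941772461 j [-0.65  0.71  1.81  0.    0.63 -1.47]
[-0.0001, 0.0004, -0.1403, 0.0021]
[0.1707, 0.2385, -0.1403, -75.1979]
```

>>> carry_out([
  [0,0,-0.05,0,0],
  [0,0,-0.1,0,0],
  [0,0,-0.15,0,0],
  [0.04,0.055,-0.155,-10,0],
  [0.07,0.1,-0.155,-20,0],
  [0.1,0.14,-0.155,-30,0],
  [0.13,0.18,-0.155,-40,0],
  [0.15,0.21,-0.155,-50,0],
  [0.165,0.23,-0.155,-60,0],
  [0.171,0.238,-0.155,-70,0],
  [0.171,0.238,-0.155,-75.2,0],
  [0.171,0.238,-0.155,-75.2,0],
  [0.171,0.238,-0.155,-75.2,0],
  [0.171,0.238,-0.155,-75.2,0],
])

```text
t: 5.78
eef_pos: [544.3, -11.4, 357.6]
tcp_rot: [3.141, -0.0, -2.576]
ft_force: [0.8, -0.3, -4.6]
opening: 0.525
grip_force: 30.0
```

```bash
python3 - <<'E'
from h import *
st();snap('side','side2');snap('top','top2')
a=cv2.imread('pics/top2.png');b=cv2.imread('pics/side2.png')
f=lambda i,x,y,w:cv2.resize(i[y:y+w,x:x+w],(400,400),interpolation=cv2.INTER_CUBIC)
cv2.imwrite('pics/crop2.png',cv2.convertScaleAbs(np.hstack([f(a,193,144,120),f(b,183,120,120)]),alpha=1.3))
E
```

```text
t 5.775 p [544.3 -11.4 357.6] rot [ 1.7999e+02 -1.0000e-02 -1.4758e+02] F [ 0.8 -0.3 -4.6] op 0.525 g 29.96543973684311 j [-0.14  0.43  1.81  0.    0.9  -2.28]
```

View pics/crop2.png

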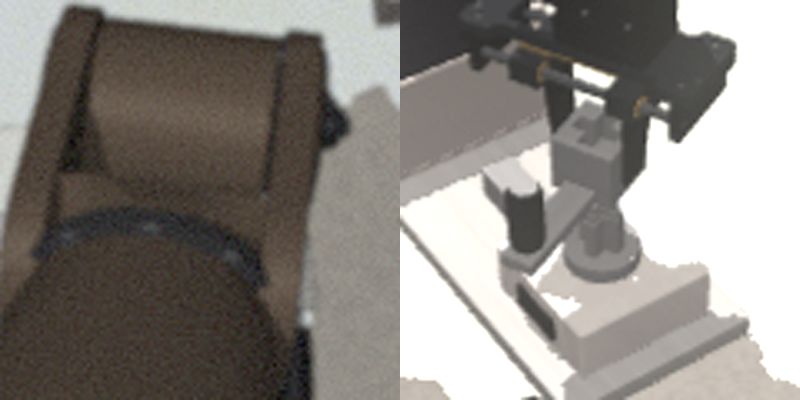

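The left crop shows only the arm hiding the stub. The right (side view) shows the crank held above the stub, with the hub at about (595,145), the knob at (525,215) and the collar at (602,245). I'll measure both in this one camera.

```bash
python3 - <<'E'
from h import *
d=np.load('side2.npz')['d']; v,u=np.nonzero(d>0); P=depthpts('side',np.c_[u,v],d)
s=env.state(); p=s['eef_pos']; y=s['tcp_rot'][2]
ex=np.array([np.cos(y),np.sin(y)]); ey=np.array([np.sin(y),-np.cos(y)])
q=P[:,:2]-p[:2]; T=np.c_[q@ex,q@ey,P[:,2]-p[2]+202.7]  # z rel to crank underside
b=(abs(T[:,0])<130)&(abs(T[:,1])<60); 
m=b&(T[:,2]>41)&(T[:,2]<50)&(abs(T[:,0])<45)&(abs(T[:,1])<24); t=T[m]; print('top',m.sum(),np.median(t[:,2]),np.percentile(t,[1,5,50,95,99],axis=0).round(1).tolist())
# arm-side face of hub
m=b&(T[:,2]>15)&(T[:,2]<40)&(T[:,0]>12)&(T[:,0]<40)&(abs(T[:,1])<18); t=T[m]; print('face',m.sum(),np.percentile(t[:,0],[10,50,90]).round(1))
# knob side points: circle fit
m=b&(T[:,2]>20)&(T[:,2]<62)&(T[:,0]>70)&(T[:,0]<125)&(abs(T[:,1])<30); t=T[m]
from scipy.optimize import least_squares
r=least_squares(lambda c:np.hypot(t[:,0]-c[0],t[:,1]-c[1])-13,[95,0],loss='soft_l1'); print('knob',m.sum(),r.x,np.std(r.fun))
m=b&(T[:,2]>62)&(T[:,2]<72)&(T[:,0]>70)&(T[:,0]<125)&(abs(T[:,1])<30); print('knobtop',cv2.minEnclosingCircle(T[m][:,:2].astype(np.float32)))
# arm strip
m=b&(T[:,2]>8)&(T[:,2]<15)&(T[:,0]>35)&(T[:,0]<75)&(abs(T[:,1])<25); t=T[m]; print('arm',m.sum(),np.percentile(t[:,1],[2,50,98]).round(1),np.median(t[:,2]))
# collar now, world circle
m=(np.hypot(P[:,0]-543,P[:,1]+11)<45)&(P[:,2]>79)&(P[:,2]<90); c=P[m][:,:2]; print('collar',cv2.minEnclosingCircle(c.astype(np.float32)))
m=(np.hypot(P[:,0]-543,P[:,1]+11)<90)&(P[:,2]>62)&(P[:,2]<76);print('box',cv2.minAreaRect(P[m][:,:2].astype(np.float32)))
print('stub(side) in tool frame',(np.array([543.3,-11.3])-p[:2])@np.c_[ex,ey])
E
```

```text
top 167 43.84306843213483 [[-21.1, -23.5, 41.3], [-17.2, -20.9, 41.6], [15.1, 8.5, 43.8], [28.8, 22.2, 46.1], [29.8, 23.2, 47.2]]
face 103 [25.5 27.5 29.1]
knob 163 [97.1391828  1.1228543] 1.200533578416114
knobtop ((100.25603485107422, -1.0589382648468018), 10.250784873962402)
arm 111 [-11.8  -1.8  12.2] 11.151075009514102
collar ((544.12548828125, -12.313535690307617), 30.44295883178711)
box ((543.0093994140625, -12.957191467285156), (120.72399139404297, 118.96919250488281), 6.432185173034668)
stub(side) in tool frame [0.85889979 0.57701734]
```

>>> carry_out([
  [-0.0011,0,0.0,0,0],
  [-0.0011,0,0.01,0,0],
  [-0.0011,0,0.02,0,0],
  [-0.0011,0,0.025,0,0],
  [-0.0011,0,0.029,0,0],
  [-0.0011,0,0.032,0,0],
  [-0.0011,0,0.034,0,0],
  [-0.0011,0,0.034,0,0],
])

```text
t: 6.88
eef_pos: [545.3, -10.6, 323.7]
tcp_rot: [-3.142, 0.0, -2.574]
ft_force: [0.1, 0.5, -3.6]
opening: 0.526
grip_force: 30.0
```

>>> carry_out([
  [0,0,0.002,0,0],
  [0,0,0.004,0,0],
  [0,0,0.006,0,0],
  [0,0,0.008,0,0],
  [0,0,0.008,0,0],
])

```text
t: 7.5
eef_pos: [545.5, -10.6, 315.6]
tcp_rot: [-3.141, 0.001, -2.574]
ft_force: [4.2, 1.3, -6.3]
opening: 0.523
grip_force: 30.0
```

>>> carry_out([
  [-0.0006,-0.0001,0.003,0,0],
  [-0.0006,-0.0001,0.007,0,0],
  [-0.0006,-0.0001,0.011,0,0],
  [-0.0006,-0.0001,0.015,0,0],
  [-0.0006,-0.0001,0.015,0,0],
])

```text
t: 8.12
eef_pos: [545.8, -10.4, 300.3]
tcp_rot: [3.141, -0.001, -2.574]
ft_force: [-0.7, 0.4, -3.5]
opening: 0.522
grip_force: 30.0
```

>>> carry_out([
  [0,0,0.004,0,0],
  [0,0,0.008,0,0],
  [0,0,0.011,0,0],
  [0,0,0.013,0,0],
  [0,0,0.013,0,0],
])

```text
t: 8.75
eef_pos: [545.8, -10.3, 287.6]
tcp_rot: [3.141, -0.0, -2.574]
ft_force: [0.2, 0.5, -3.3]
opening: 0.524
grip_force: 30.0
```

>>> carry_out([
  [0,0,0.001,0,0],
  [0,0,0.0015,0,0],
  [0,0,0.0015,0,1],
  [0,0,0.0015,0,1],
  [0,0,0.0015,0,1],
  [0,0,0.0015,0,1],
  [0,0,0.0015,0,1],
  [0,0,0.0015,0,1],
  [0,0,-0.05,0,1],
  [0,0,-0.1,0,1],
  [0,0,-0.1,0,1],
  [0,0,-0.1,0,1],
])

```text
t: 10.25
eef_pos: [545.5, -10.3, 387.2]
tcp_rot: [3.141, -0.0, -2.574]
ft_force: [1.3, -0.4, -0.2]
opening: 1.001
grip_force: 0.0
```

```bash
cat > meas.py <<'E'
from h import *
from scipy.optimize import least_squares
import sys
def knob(tag):
    d=snap('side',tag)[1]; v,u=np.nonzero(d>0); P=depthpts('side',np.c_[u,v],d); P[:,:2]+=(1.6,.4)
    im=np.load(tag+'.npz')['im'][v,u].astype(int)
    r=np.hypot(P[:,0]-545.5,P[:,1]+10.6)
    m=(r<27)&(P[:,2]>122)&(P[:,2]<136); print('hub top n,z',m.sum(),np.median(P[m,2]), cv2.minAreaRect(P[m][:,:2].astype(np.float32)))
    m=(r>70)&(r<118)&(P[:,2]>102)&(P[:,2]<148); t=P[m]; print('knob',m.sum())
    if m.sum()>20:
        c0=t.mean(0); f=least_squares(lambda c:np.hypot(t[:,0]-c[0],t[:,1]-c[1])-13,c0[:2]+[4,8],loss='soft_l1'); c=f.x
        print('knob',c,np.std(f.fun),'r,ang',np.hypot(c[0]-545.5,c[1]+10.6),np.degrees(np.arctan2(c[1]+10.6,c[0]-545.5)))
    m=(r>70)&(r<118)&(P[:,2]>146)&(P[:,2]<157); print('ktop',m.sum(),P[m].mean(0) if m.any() else '')
if __name__=='__main__': st(); knob(sys.argv[1])
E
python3 meas.py side3; python3 -c "
import cv2;a=cv2.imread('pics/side3.png');cv2.imwrite('pics/crop3.png',cv2.resize(a[100:260,150:310],(560,560),interpolation=2))"
```

```text
t 10.25 p [545.5 -10.3 387.2] rot [ 1.7998e+02 -2.0000e-02 -1.4750e+02] F [ 1.3 -0.4 -0.2] op 1.001 g 0.0 j [-0.14  0.4   1.78  0.    0.97 -2.28]
hub top n,z 256 127.85356131346157 ((544.6444091796875, -11.382598876953125), (49.61898422241211, 51.694156646728516), 34.23859786987305)
knob 158
knob [464.88822716 -60.8720595 ] 1.3535624526216208 r,ang 95.00283093849222 -148.05102610819043
ktop 22 [461.76378337 -68.15059269 147.94231206]
```

View pics/crop3.png

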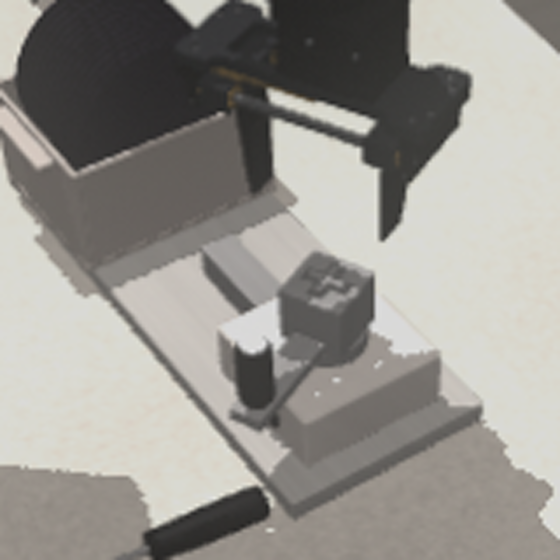

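The crank is seated, tooth tops flush with the hub top (hub at 325,290 in the crop). The knob at (253,372) is clear, with no fingers touching it.

```bash
python3 -c "
from h import *
rel([(465,-61,380,-147.5),(465,-61,304,-147.5)])"
```

```text
[0.0952, 0.0006, 0.0067, 0.0001]
[0.0952, 0.0006, 0.0827, 0.0001]
```

>>> carry_out([
  [0.05,0,0,0,0.7],
  [0.095,0.0005,0,0,0.7],
  [0.095,0.0005,0.0,0,0.7],
  [0.095,0.0005,0.04,0,0.7],
  [0.095,0.0005,0.083,0,0.7],
  [0.095,0.0005,0.083,0,0.7],
  [0.095,0.0005,0.083,0,0.1],
  [0.095,0.0005,0.083,0,0.1],
  [0.095,0.0005,0.083,0,0.1],
  [0.095,0.0005,0.083,0,0.1],
  [0.095,0.0005,0.083,0,0.1],
  [0.095,0.0005,0.083,0,0.1],
])

```text
t: 11.8
eef_pos: [465.4, -61.0, 304.9]
tcp_rot: [-3.141, 0.0, -2.574]
ft_force: [-0.5, -0.8, 1.0]
opening: 0.265
grip_force: 30.0
```

```bash
python3 - <<'E'
from h import *
st(); p=env.state()['eef_pos']; c=np.array([545.4,-10.7]); q=p[:2]-c
print('r,ang',np.hypot(*q),np.degrees(np.arctan2(q[1],q[0])))
a0=np.degrees(np.arctan2(q[1],q[0]))
rel([(c[0]+95*np.cos(np.radians(a)),c[1]+95*np.sin(np.radians(a)),p[2],-147.5) for a in np.arange(a0,a0+132,6)])
E
```

```text
t 11.8 p [465.4 -61.  304.9] rot [-1.7999e+02  1.0000e-02 -1.4750e+02] F [-0.5 -0.8  1. ] op 0.265 g 30.00027225818485 j [-0.27  0.42  2.04  0.    0.68 -2.41]
r,ang 94.47005081297421 -147.8238758232433
[0.0005, 0.0, 0.0, 0.003]
[0.0001, -0.0099, 0.0, 0.003]
[-0.0014, -0.0198, 0.0, 0.003]
[-0.004, -0.0294, 0.0, 0.003]
[-0.0075, -0.0387, 0.0, 0.003]
[-0.0119, -0.0476, 0.0, 0.003]
[-0.0173, -0.0559, 0.0, 0.003]
[-0.0235, -0.0637, 0.0, 0.003]
[-0.0305, -0.0708, 0.0, 0.003]
[-0.0382, -0.0771, 0.0, 0.003]
[-0.0465, -0.0825, 0.0, 0.003]
[-0.0553, -0.0871, 0.0, 0.003]
[-0.0646, -0.0907, 0.0, 0.003]
[-0.0742, -0.0933, 0.0, 0.003]
[-0.084, -0.095, 0.0, 0.003]
[-0.0939, -0.0955, 0.0, 0.003]
[-0.1039, -0.0951, 0.0, 0.003]
[-0.1137, -0.0936, 0.0, 0.003]
[-0.1233, -0.0911, 0.0, 0.003]
[-0.1326, -0.0875, 0.0, 0.003]
[-0.1415, -0.0831, 0.0, 0.003]
[-0.1499, -0.0777, 0.0, 0.003]
```

>>> carry_out([
  [0,-0.0099,0,0,0.1],
  [-0.0014,-0.0198,0,0,0.1],
  [-0.004,-0.0294,0,0,0.1],
  [-0.0075,-0.0387,0,0,0.1],
  [-0.0119,-0.0476,0,0,0.1],
  [-0.0173,-0.0559,0,0,0.1],
  [-0.0235,-0.0637,0,0,0.1],
  [-0.0305,-0.0708,0,0,0.1],
  [-0.0382,-0.0771,0,0,0.1],
  [-0.0465,-0.0825,0,0,0.1],
  [-0.0465,-0.0825,0,0,0.1],
])

```text
t: 13.18
eef_pos: [549.4, -105.3, 304.6]
tcp_rot: [3.14, 0.0, -2.574]
ft_force: [-1.3, 5.5, 2.0]
opening: 0.267
grip_force: 30.0
```

```bash
cat > arc.py <<'E'
from h import *
import sys
st(); p=env.state()['eef_pos']; c=np.array([545.4,-10.7]); q=p[:2]-c
a0=np.degrees(np.arctan2(q[1],q[0])); print('r,ang',np.hypot(*q),a0)
rel([(c[0]+95*np.cos(np.radians(a)),c[1]+95*np.sin(np.radians(a)),p[2],-147.5) for a in np.arange(a0,a0+float(sys.argv[1]),float(sys.argv[2]))])
E
python3 arc.py 85 6
```

```text
t 13.175 p [ 549.4 -105.3  304.6] rot [ 1.799e+02  1.000e-02 -1.475e+02] F [-1.3  5.5  2. ] op 0.267 g 30.008436650969088 j [-0.31  0.52  1.83  0.    0.8  -2.45]
r,ang 94.71639742878422 -87.56337576102493
[0.0001, -0.0002, 0.0, -0.0034]
[-0.0087, -0.0048, 0.0, -0.0034]
[-0.018, -0.0083, 0.0, -0.0034]
[-0.0276, -0.0109, 0.0, -0.0034]
[-0.0374, -0.0125, 0.0, -0.0034]
[-0.0473, -0.013, 0.0, -0.0034]
[-0.0573, -0.0125, 0.0, -0.0034]
[-0.0671, -0.011, 0.0, -0.0034]
[-0.0767, -0.0084, 0.0, -0.0034]
[-0.086, -0.0049, 0.0, -0.0034]
[-0.0949, -0.0003, 0.0, -0.0034]
[-0.1032, 0.0051, 0.0, -0.0034]
[-0.1109, 0.0113, 0.0, -0.0034]
[-0.118, 0.0183, 0.0, -0.0034]
[-0.1242, 0.0261, 0.0, -0.0034]
```

>>> carry_out([
  [-0.0087,-0.0048,0,0,0.1],
  [-0.018,-0.0083,0,0,0.1],
  [-0.0276,-0.0109,0,0,0.1],
  [-0.0374,-0.0125,0,0,0.1],
  [-0.0473,-0.013,0,0,0.1],
  [-0.0573,-0.0125,0,0,0.1],
  [-0.0671,-0.011,0,0,0.1],
  [-0.0767,-0.0084,0,0,0.1],
  [-0.0815,-0.0068,0,0,0.1],
  [-0.0815,-0.0068,0,0,0.1],
])

```text
t: 14.42
eef_pos: [621.7, -67.1, 304.8]
tcp_rot: [-3.141, 0.001, -2.574]
ft_force: [-0.1, -0.5, 3.5]
opening: 0.264
grip_force: 30.0
```

```bash
python3 arc.py 30 3
```

```text
t 14.425 p [621.7 -67.1 304.8] rot [-1.7997e+02  7.0000e-02 -1.4747e+02] F [-0.1 -0.5  3.5] op 0.264 g 30.004007897805423 j [-0.21  0.6   1.66  0.    0.88 -2.35]
r,ang 94.93555922567933 -36.46943580896857
[-0.0, -0.0001, 0.0, 0.0252]
[-0.0046, 0.0018, 0.0, 0.0252]
[-0.0091, 0.004, 0.0, 0.0252]
[-0.0135, 0.0064, 0.0, 0.0252]
[-0.0177, 0.009, 0.0, 0.0252]
[-0.0218, 0.0118, 0.0, 0.0252]
[-0.0258, 0.0148, 0.0, 0.0252]
[-0.0295, 0.018, 0.0, 0.0252]
[-0.0332, 0.0215, 0.0, 0.0252]
[-0.0366, 0.0251, 0.0, 0.0252]
```

>>> carry_out([
  [-0.0046,0.0018,0,0,0.1],
  [-0.0091,0.004,0,0,0.1],
  [-0.0135,0.0064,0,0,0.1],
  [-0.0135,0.0064,0,0,0.1],
])

```text
t: 14.92
eef_pos: [629.6, -54.5, 304.8]
tcp_rot: [-3.141, 0.001, -2.574]
ft_force: [-0.2, -1.5, 3.4]
opening: 0.267
grip_force: 30.0
```

```bash
python3 arc.py 22 2
```

```text
t 14.925 p [629.6 -54.5 304.8] rot [-1.7999e+02  4.0000e-02 -1.4748e+02] F [-0.2 -1.5  3.4] op 0.267 g 30.00290938653052 j [-0.19  0.61  1.64  0.    0.89 -2.33]
r,ang 94.87117918908622 -27.490152239362583
[-0.0001, -0.0001, 0.0, 0.0203]
[-0.0029, 0.0016, 0.0, 0.0203]
[-0.0057, 0.0034, 0.0, 0.0203]
[-0.0084, 0.0053, 0.0, 0.0203]
[-0.0111, 0.0073, 0.0, 0.0203]
[-0.0136, 0.0094, 0.0, 0.0203]
[-0.0161, 0.0116, 0.0, 0.0203]
[-0.0186, 0.0138, 0.0, 0.0203]
[-0.0209, 0.0162, 0.0, 0.0203]
[-0.0232, 0.0186, 0.0, 0.0203]
[-0.0253, 0.0211, 0.0, 0.0203]
```

Tangential force is still low, so the end stop isn't reached yet.

>>> carry_out([
  [-0.0029,0.0016,0,0,0.1],
  [-0.0057,0.0034,0,0,0.1],
  [-0.0084,0.0053,0,0,0.1],
  [-0.0084,0.0053,0,0,0.1],
])

```text
t: 15.42
eef_pos: [633.8, -45.6, 304.8]
tcp_rot: [-3.141, 0.001, -2.574]
ft_force: [1.9, -1.8, 2.7]
opening: 0.263
grip_force: 30.0
```

```bash
python3 arc.py 18 2
```

```text
t 15.425 p [633.8 -45.6 304.8] rot [-1.7998e+02  4.0000e-02 -1.4748e+02] F [ 1.9 -1.8  2.7] op 0.263 g 30.00140815973282 j [-0.18  0.61  1.63  0.    0.9  -2.31]
r,ang 95.00812772519872 -21.55041706762007
[0.0, 0.0, 0.0, 0.0155]
[-0.0026, 0.002, 0.0, 0.0155]
[-0.0052, 0.0041, 0.0, 0.0155]
[-0.0077, 0.0063, 0.0, 0.0155]
[-0.0102, 0.0085, 0.0, 0.0155]
[-0.0125, 0.0109, 0.0, 0.0155]
[-0.0148, 0.0133, 0.0, 0.0155]
[-0.0169, 0.0158, 0.0, 0.0155]
[-0.019, 0.0184, 0.0, 0.0155]
```

>>> carry_out([
  [-0.0026,0.002,0,0,0.1],
  [-0.0052,0.0041,0,0,0.1],
  [-0.0052,0.0041,0,0,0.1],
])

```text
t: 15.8
eef_pos: [636.0, -39.4, 304.8]
tcp_rot: [-3.141, 0.001, -2.574]
ft_force: [2.6, -2.8, 2.5]
opening: 0.267
grip_force: 30.0
```

>>> carry_out([
  [-0.0025,0.0022,0,0,0.1],
  [-0.005,0.0045,0,0,0.1],
  [-0.005,0.0045,0,0,0.1],
])

```text
t: 16.18
eef_pos: [637.4, -35.5, 304.9]
tcp_rot: [-3.138, -0.003, -2.574]
ft_force: [-1.7, -23.2, 4.3]
opening: 0.267
grip_force: 30.0
```

```bash
python3 arc.py 12 2
```

```text
t 16.175 p [637.4 -35.5 304.9] rot [-1.7979e+02 -1.6000e-01 -1.4747e+02] F [ -1.7 -23.2   4.3] op 0.267 g 30.011557827237993 j [-0.16  0.62  1.62 -0.01  0.9  -2.29]
r,ang 95.33013757936286 -15.084550506226849
[0.0002, 0.0002, 0.0, 0.0337]
[-0.0022, 0.0025, 0.0, 0.0337]
[-0.0045, 0.0049, 0.0, 0.0337]
[-0.0068, 0.0073, 0.0, 0.0337]
[-0.0089, 0.0098, 0.0, 0.0337]
[-0.011, 0.0124, 0.0, 0.0337]
```

The end stop is reached (23 N tangential). Next I ease off, release and rise.

>>> carry_out([
  [0.0012,-0.0014,0,0,0.1],
  [0.0012,-0.0014,0,0,0.45],
  [0.0012,-0.0014,0,0,0.45],
  [0.0012,-0.0014,0,0,0.45],
  [0.0012,-0.0014,0,0,0.45],
  [0.0012,-0.0014,-0.04,0,0.45],
  [0.0012,-0.0014,-0.09,0,0.45],
  [0.0012,-0.0014,-0.14,0,0.45],
  [0.0012,-0.0014,-0.14,0,0.45],
  [0.0012,-0.0014,-0.14,0,0.45],
])

```text
t: 17.42
eef_pos: [637.0, -34.8, 444.1]
tcp_rot: [3.141, -0.001, -2.574]
ft_force: [-0.5, -0.2, -0.1]
opening: 0.451
grip_force: 0.0
```

```bash
python3 meas.py side5; python3 - <<'E'
from h import *
a=cv2.imread('pics/side5.png');cv2.imwrite('pics/crop5.png',cv2.resize(a[70:270,120:320],(560,560),interpolation=2))
d=np.load('side5.npz')['d']; v,u=np.nonzero(d>0); P=depthpts('side',np.c_[u,v],d)
m=(np.hypot(P[:,0]-513,P[:,1]-277)<60); print('wafer top z',np.percentile(P[m,2],[90,99]))
E
```

```text
t 17.425 p [637.  -34.8 444.1] rot [ 1.7996e+02 -3.0000e-02 -1.4748e+02] F [-0.5 -0.2 -0.1] op 0.451 g 0.0 j [-0.16  0.48  1.47  0.    1.19 -2.3 ]
hub top n,z 242 127.76805098975228 ((545.9314575195312, -10.547958374023438), (52.45158386230469, 49.20924377441406), 63.482242584228516)
knob 143
knob [635.58329232 -39.36139307] 1.740777493619389 r,ang 94.56329777800578 -17.707011591465935
ktop 18 [631.63270967 -46.78814618 147.91375311]
wafer top z [235.86524661 238.90807   ]
```

View pics/crop5.png

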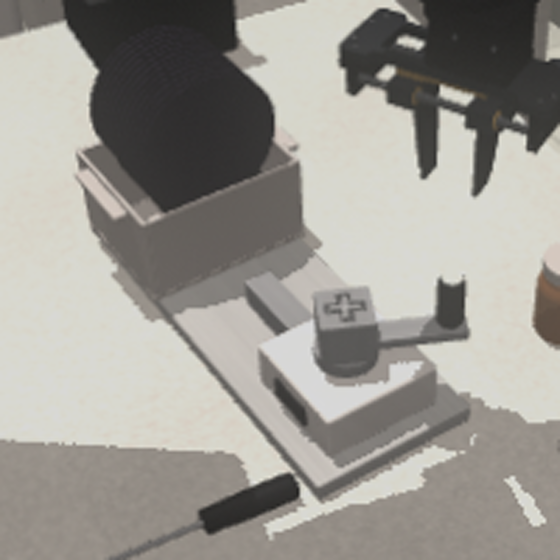

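The crank is still seated, with the hub at (345,325) in the crop. The wafers are fully raised: their top is at about 239 mm against an expected 240 mm. The gripper is clear of everything.

```bash
python3 -c "
from cell import env
print(env.job_done())"
```

```text
the job is handed in; nothing more can be done
None
```

I set the steel crank fully home on the stub, let go, and wound it by its knob to the end stop. The wafers stand raised (top measured at about 239 mm), the crank is still seated and the gripper is clear; the job is handed in, and no verdict was shown.

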